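# Shut and lock the germination chamber

### The job

The hinged white top panel of the seed-germination chamber stands propped up: push it down fully shut with the fingertips. Then set a fingertip in the slot of the round metal fastener in the panel and turn it clockwise (seen from above) a quarter turn, fully home, so that its slot lies parallel to the panel's front edge and the panel is locked. Nothing is picked up: do not raise the panel further, do not turn the fastener before the panel is down, leave the other things standing as they are, and finish clear of everything.

Things in the scene. Friction and masses are not known exactly. Their poses are not given: they have to be found in the camera images.
- chamber: white and grey bench-top germination chamber, fixed, 240 (its x) by 360 mm (its y). Origin: centre of its underside; its -x side is the front, facing roughly the robot. Its +y part (260 mm wide) is a well under a hinged white panel; its -y part is a flat grey deck, 98 mm wide, 122 mm above the bench, where a jar and a dish stand. The shut panel is flush with the deck.
- panel (a joint): opening angle of the white top panel (rad): 0 = shut on the rim; starts raised by 0.35 to 0.7. Hinged along the chamber's rear edge (far from the robot), so its front edge stands up. 220 mm from hinge to front edge, 260 mm wide, 22 mm thick. Stiff hinge: it stays where it is left; about 3 to 8 N down near the front closes it.
- panel_hinge (a point): point on the panel's hinge axis, half-way along it, 100 mm above the bench. The axis is level, along the chamber's y. The panel's underside passes through it; the top is 22 mm from it. The frame tilts with the panel: x from the front edge to the hinge, z out of the top.
- panel_push (a point): point on the panel's top face, moving with it: bare flat panel to the side of the fastener (towards the chamber's +y), a good place to push; 160 mm from the hinge, 60 mm from the front edge, 44 mm from the side edge, 86 mm from the fastener's axis.
- panel_edge (a point): middle of the panel's front top edge, 220 mm from the hinge, moving with the panel.
- fastener (a joint): turn of the round quarter-turn fastener (rad), growing clockwise seen from above: 0 = unlocked, slot square to the panel's front edge; 1.571 = locked at its stop, slot parallel to that edge. Starts at 0 to 0.3, stays where left, turns with about 5 N on the slot's side wall 27 mm from the axis. Past about 0.7 its tongue reaches under the front rim (strikes it if the panel is up).
- slot (a point): centre of the slot's floor, on the fastener's axis, moving with panel and disc; x along the slot, z out of the panel. The fastener: metal disc, 92 mm across, flush in the panel's top, half-way across it, axis 160 mm from the hinge, 60 mm from the front edge. Slot: right across the disc, 36 mm wide, 14 mm deep, dark floor (108 mm above the bench when shut); shut fingertips fit in it.
- jar: small glass jar with a lid, 40 mm across and 55 mm tall, standing on the grey deck of the chamber; to be left alone; origin at the centre of its foot
- dish: shut clear round culture dish, 60 mm across and 22 mm tall, on the grey deck; to be left alone; origin at the centre of its foot
- beaker: open glass beaker, 68 mm across and 90 mm tall, on the bench; to be left alone; origin at the centre of its foot
- reagent: amber bottle, 64 mm across and 150 mm tall, on the bench; to be left alone; origin at the centre of its foot
- seedling_pot: terracotta pot with a seedling, 80 mm across and about 120 mm tall, on the bench; to be left alone; origin at the centre of its foot
- tip_box: closed white box, 85 x 120 x 50 mm, on the bench; to be left alone; origin at the centre of its underside
- spatula: spatula, 180 mm long, lying on the bench; to be left alone

How it is judged:
On the way, in this order (a step that is already met when the one before it is completed fails the run):
1. the panel is pushed shut, the fastener still unlocked (value of joint panel below 0.04 rad and value of joint fastener below 0.7 rad), for 0.2 s.
2. the fastener is turned home with the panel shut (value of joint panel below 0.04 rad and value of joint fastener above 1.4 rad), for 0.2 s.
At the end, for the whole second after the job is handed in: The panel is shut (within 0.04 rad) and the fastener is turned to within 0.17 rad of its stop (over 1.4 rad), both at rest (all of step 2 and velocity of joint fastener between -0.05 and 0.05 rad/s and velocity of joint panel between -0.05 and 0.05 rad/s); the robot touches nothing.
It fails at once if the fastener is turned past 0.7 rad while the panel is still raised by more than 0.08 rad (value of joint fastener above 0.7 rad and value of joint panel above 0.08 rad).
It fails at once if the panel is lifted further open (past 0.8 rad) (value of joint panel above 0.8 rad).
It fails at once if the jar or the dish on the deck is moved more than 20 mm or lifted (distance of any of jar, dish from where it was at the start of the episode above 0.02 m).
It fails at once if a thing on the bench is moved more than 20 mm or lifted (distance of any of beaker, reagent, seedling_pot, tip_box, spatula from where it was at the start of the episode above 0.02 m).
It also fails if it takes over 48 s, if anything falls off the work surface, if the arm or the gripper's body presses on something with over 40 N, if the wrist force passes 120 N, or if a joint passes its speed limit or range.

### The arm

A 6-joint arm with a two-finger parallel gripper is mounted at the origin on the work surface. World frame = base frame: x ahead of the robot, y to its left, z up, the work surface at z = 0. Lengths are in m, angles in rad, forces in N, time in s.
With the tool pointing down it reaches from about 0.225 to 0.725 m from the base axis. Payload 3.1 kg.
Tool frame: the origin (TCP) lies on the centre line of the jaws, within the pads' length; the fingertips stand env.tip_extent ahead of it and the grasp point (between the pads) lies 2 mm behind it (env.tip_extent is the distance from the TCP to the fingertips, in m); z points along the fingers, y is the line along which they close (so a half turn about z gives the same grasp; the last joint's range is limited). The gripper opens to 85 mm and grips with 20 to 120 N. Pads are 22 mm wide; open, the fingers measure 114 mm over their backs; the gripper's body (76 mm by 85 mm) begins 54 mm behind the grasp point. The pads swing forward as they close: fully open they stand 13 mm farther back than shut.
Start: joints at [-0.128, 0.048, 0.099, 1.622, 0, 1.443], TCP at [0.525, -0, 0.227] pointing down, gripper open.
Joint ranges: [-2.91, 2.91], [-0.99, 1.94], [-1.21, 1.42], [-2.12, 2.29], [-1.49, 1.47], [-3.14, 3.14]. Speed limits (rad/s): [2.79, 2.79, 3.14, 3.14, 3.14, 3.14].

### API

Orientations are given as [roll, pitch, yaw] about the fixed x, y, z axes, in that order (R = Rz(yaw) Ry(pitch) Rx(roll)).
In Python, from cell import env gives the robot as it stands. The module is installed in compiled form; this text tells all that it offers.
- The arm moves only by the shell command python3 -m creep 'ROWS' [FORCE]. ROWS is JSON, a list of rows, each an object of numbers: "x", "y", "z": the shift along the tool's x, y, z in cm; "wx", "wy", "wz": the turn, a rotation vector about the tool's x, y, z in rad; "gripper": the closure in counts, from 0 (fully open) to 255 (shut). A call has 1 to 12 rows; each row shifts and turns the commanded pose from where the row before left it, along the tool's axes as they then stand; what a row does not reach is not made up. A row lasts 1/8 s, in which the tool goes at most 62.5 mm and 10.7 degrees, less where a joint would pass 70% of its speed; a pose out of reach is approached as far as the arm can. A call is refused whole if a number of a shift passes 6.25 or a number of a turn 0.188, either way. A call with a gripper value outside its range is refused whole. The fingers move at their own pace and stop on an object; FORCE is the grip in N (left out, the last holds). Time passes only in rows, so rows that do not move let the fingers close. It gives the time, the measured TCP pose, the force, the opening and the grip force at its end, in the units of the state.
- env.read_state(): the state, without advancing time (a new reading comes with each control period).
- env.grab_frame(name): name is "scene" or "side" or "wrist"; returns a dict with "img" (480x640x3 uint8, red, green, blue), "z_map" (480x640 float32, m along the optical axis (not along the pixel's ray), 0 where there is no reading), "K" (3x3 intrinsics, pixels), "dist_coeffs" ([k1, k2, p1, p2, k3] as OpenCV has them; the pictures are not rectified), "origin" and "rotation" of the camera in the world. Camera axes: x right, y down, z forward; pixel columns grow to the right and rows downward; lengths in m; the calibration is good to about 2 mm. A picture is of the moment at which its call begins.
- env.finish_job(): hands the job in; it is judged then, once.
The state is a dict: "clock": time; "joint_positions": joint angles; "joint_vel": joint speeds; "joint_torque": joint torques, N m; "tcp_pos": TCP position; "tcp_rot": TCP orientation; "ft_force": force on the tool from outside, world axes, zero at the start; "ft_torque": the same for the moment, N m; "finger_gap": opening from 0.0 (shut) to 1.0 (fully open); "grip_force": force on a finger pad.
Only numpy, scipy, OpenCV 4.12 (cv2) and the standard library are available. Lean on these libraries where they do the work, as an engineer would, in place of code of your own. Each camera call takes 0.05 s, during which the arm holds its last target. There are 200 camera calls.

## Working session

There is one attempt and no reset: what is moved stays moved. The work goes in short steps, Python scripts to look and compute and a shell command to move; the robot and the scene stay as the last step left them, time stands still between calls to the robot, and variables do not carry over. Pictures are saved under pics/ and viewed, at most 10 in all, crops included, and the job is handed in when it is done.

```bash
mkdir -p pics
python3 - <<'E'
from cell import env
import cv2, numpy as np
print(env.tip_extent, env.read_state())
for n in ("scene","side"):
    f=env.grab_frame(n); cv2.imwrite(f"pics/{n}0.png",f["img"][:,:,::-1]); np.savez(f"{n}0.npz",**f)
    print(n,f["K"],f["dist_coeffs"],f["origin"],f["rotation"])
E
```

```text
0.017 {'clock': 0.0, 'joint_positions': array([-1.27811165e-01,  4.87411700e-02,  9.75620130e-02,  1.62206177e+00,
       -1.20898957e-05,  1.44297819e+00]), 'joint_vel': array([ 1.46675519e-04,  7.96369114e-04, -5.20407217e-04,  4.91356934e-04,
       -2.28735086e-05,  2.17201644e-04]), 'joint_torque': array([ 2.96208136e-04, -3.38780022e+01,  3.20016932e+01,  2.03766406e-02,
       -2.11149008e-04,  6.20949692e-06]), 'tcp_pos': array([5.24339063e-01, 6.25685892e-05, 2.25604269e-01]), 'tcp_rot': array([-3.13916645e+00, -2.99622673e-04,  1.57080295e+00]), 'ft_force': array([ 0.36931487, -0.00995081, -0.0634782 ]), 'ft_torque': array([-0.01194725, -0.02596666, -0.02310282]), 'grip_force': 0.0, 'finger_gap': 1.0053357434052668}
scene [[565.61577059   0.         319.09740992]
 [  0.         565.61577059 238.48655126]
 [  0.           0.           1.        ]] [-0.00276236  0.          0.          0.          0.        ] [ 0.95836919 -0.55161221  1.21984568] [-2.59498962  0.00726084  0.68293286]
side [[614.56638839   0.         324.82342846]
 [  0.         614.56638839 237.40943847]
 [  0.           0.           1.        ]] [-0.09624572  0.          0.          0.          0.        ] [-0.12278689 -0.87154949  1.28003266] [-2.40059342  0.0185781  -0.68843039]
```

View pics/scene0.png

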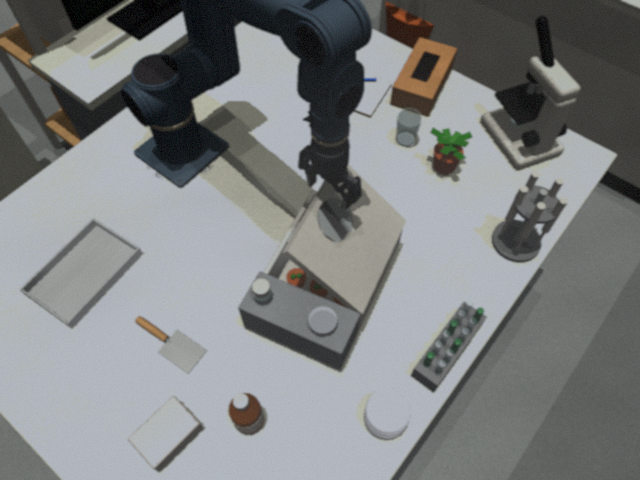

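View pics/side0.png

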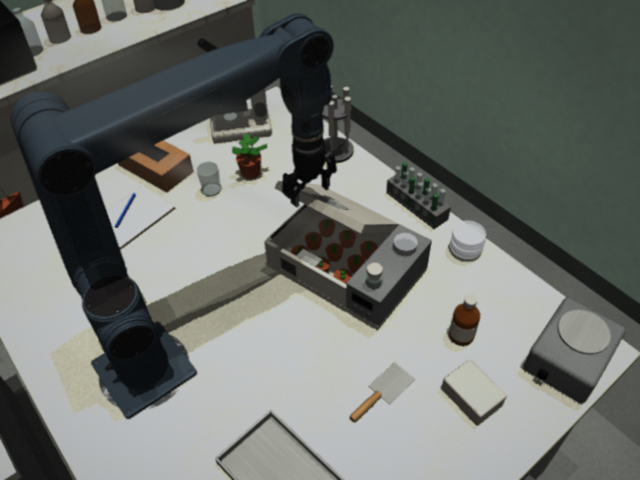

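```bash
cat > h.py <<'E'
import numpy as np, cv2
from scipy.spatial.transform import Rotation as R
def cloud(f):
    K,d=f["K"],f["dist_coeffs"]; v,u=np.mgrid[0:480,0:640]
    p=cv2.undistortPoints(np.stack([u,v],-1).reshape(-1,1,2).astype(float),K,d).reshape(480,640,2)
    z=f["z_map"]; c=np.dstack([p*z[...,None],z])
    w=c@R.from_euler("xyz",f["rotation"]).as_matrix().T+f["origin"]
    w[z==0]=np.nan
    return w
E
python3 - <<'E'
from h import *
for n in ("scene","side"):
    f=np.load(n+"0.npz"); w=cloud(f); x,y,z=w[...,0],w[...,1],w[...,2]
    roi=(x>.35)&(x<.9)&(y>-.4)&(y<.3)
    m=(roi&(z>.112)&(z<.132)).astype(np.uint8)
    nl,lab,st,ce=cv2.connectedComponentsWithStats(m)
    print(n,[(s.tolist()) for s in st[1:] if s[4]>150])
    i=1+np.argmax(st[1:,4]); P=w[lab==i]
    r=cv2.minAreaRect(P[:,:2].astype(np.float32)); print("deck",r,cv2.boxPoints(r).round(3).tolist(),np.median(P[:,2]))
    # panel: surface normals
    px,py=((340,270),(350,205))[0 if n=="scene" else 1],0
    q=w[250:290,340:370].reshape(-1,3) if n=="scene" else w[196:206,345:365].reshape(-1,3)
    q=q[~np.isnan(q[:,0])]
    c=q.mean(0); nn=np.linalg.svd(q-c)[2][2]; nn*=np.sign(nn[2])
    d=np.abs((w-c)@nn); mm=roi&(d<.004)&(z>.125)
    nl,lab,st,ce=cv2.connectedComponentsWithStats(mm.astype(np.uint8)); i=1+np.argmax(st[1:,4]); Q=w[lab==i]
    c=Q.mean(0); nn=np.linalg.svd(Q-c,full_matrices=False)[2][2]; nn*=np.sign(nn[2])
    print("panel n",nn,"tilt",np.arccos(nn[2]),"yaw",np.arctan2(-nn[1],-nn[0]),"c",c,len(Q),st[i])
    a=np.arctan2(-nn[1],-nn[0]); 
    print("rng",np.nanpercentile(Q,[0.5,99.5],axis=0))
    np.save(n+"_panel.npy",Q)
E
```

```text
scene [[239, 215, 168, 141, 4954]]
deck ((0.5798947811126709, -0.07575520873069763), (0.24499370157718658, 0.36507880687713623), 13.753511428833008) [[0.4180000126361847, 0.07199999690055847], [0.5040000081062317, -0.28200000524520874], [0.7419999837875366, -0.2240000069141388], [0.6549999713897705, 0.13099999725818634]] 0.122711956893368
panel n [0.62154588 0.15421058 0.76804936] tilt 0.6950067822641296 yaw -2.898395374014548 c [ 0.60871712 -0.03585795  0.18830403] 7572 [ 287  165  117  146 7572]
rng [[ 0.51425317 -0.15675315  0.1255079 ]
 [ 0.70113252  0.1167768   0.25912681]]
side [[328, 189, 104, 116, 2559]]
deck ((0.5818802118301392, -0.09353949129581451), (0.2480754554271698, 0.33265596628189087), 12.281752586364746) [[0.42500001192092896, 0.0430000014603138], [0.4959999918937683, -0.28200000524520874], [0.7379999756813049, -0.23000000417232513], [0.6679999828338623, 0.0949999988079071]] 0.1223958132788201
panel n [0.62379981 0.21765448 0.75066659] tilt 0.7217258813061628 yaw -2.8058827988640793 c [0.56789821 0.0074237  0.21048622] 425 [275 182  93  28 425]
rng [[ 0.44966915 -0.03902946  0.12567821]
 [ 0.67944657  0.08552987  0.31672962]]
```

```bash
python3 -m creep '[{"z":-4},{"z":-4},{"gripper":255},{"gripper":255},{}]' 30
python3 - <<'E'
from h import *
from cell import env
f=env.grab_frame("wrist"); cv2.imwrite("pics/w1.png",f["img"][:,:,::-1]); np.savez("w1.npz",**f)
w=cloud(f); print(w[::60,::80].round(3).tolist()); print(env.read_state()["ft_force"])
E
```

```text
[[[0.224, 0.193, -0.001], [0.3, 0.192, -0.001], [0.376, 0.191, 0.001], [0.451, 0.19, -0.0], [0.525, 0.19, -0.001], [0.599, 0.191, -0.001], [0.674, 0.191, -0.001], [0.748, 0.191, 0.0]], [[0.21, 0.142, -0.001], [0.291, 0.141, 0.0], [0.369, 0.14, 0.001], [0.447, 0.14, 0.001], [0.525, 0.14, -0.0], [0.602, 0.14, 0.0], [0.619, 0.117, 0.147], [0.758, 0.141, 0.001]], [[0.194, 0.086, -0.001], [0.279, 0.085, 0.001], [0.362, 0.085, 0.001], [0.497, 0.083, 0.251], [0.524, 0.083, 0.229], [0.562, 0.083, 0.199], [0.623, 0.084, 0.149], [0.771, 0.085, -0.0]], [[0.176, 0.024, -0.001], [0.267, 0.024, 0.002], [0.353, 0.024, 0.001], [0.497, 0.064, 0.256], [0.524, 0.06, 0.234], [0.563, 0.056, 0.204], [0.625, 0.048, 0.156], [0.784, 0.024, 0.001]], [[0.157, -0.045, -0.0], [0.25, -0.045, -0.0], [0.342, -0.045, -0.001], [0.495, 0.041, 0.253], [0.524, 0.036, 0.238], [0.565, 0.026, 0.207], [0.629, 0.01, 0.16], [0.8, -0.044, 0.0]], [[0.133, -0.123, -0.0], [0.232, -0.123, -0.001], [0.332, -0.121, 0.0], [0.454, -0.067, 0.1], [0.524, 0.012, 0.245], [0.566, -0.005, 0.213], [0.633, -0.031, 0.165], [0.817, -0.122, -0.0]], [[0.106, -0.211, -0.0], [0.213, -0.21, -0.0], [0.474, 0.011, 0.282], [0.422, -0.209, -0.0], [0.524, -0.014, 0.25], [0.571, -0.048, 0.206], [0.574, 0.012, 0.282], [0.838, -0.209, -0.001]], [[0.089, -0.301, 0.011], [0.462, 0.01, 0.305], [0.487, 0.017, 0.311], [0.415, -0.308, 0.0], [0.524, -0.042, 0.255], [0.568, -0.073, 0.225], [0.561, 0.016, 0.31], [0.584, 0.011, 0.306]]]
[-1.21578209 -0.17293105 -0.59227674]invalid input
```

View pics/w1.png

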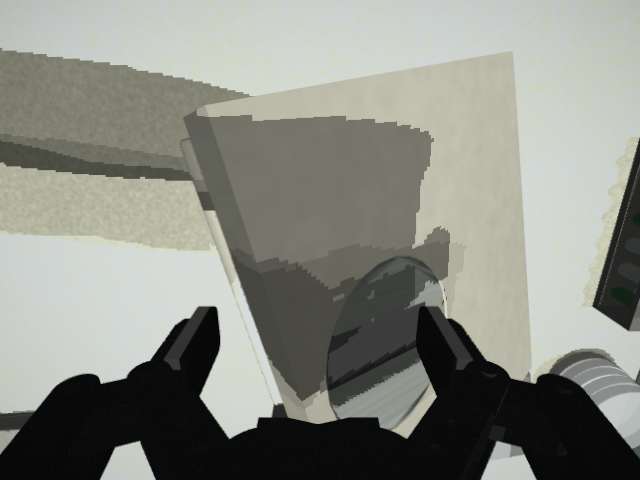

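The creep call was refused (probably the empty row), so the arm hasn't moved. The wrist view shows the panel from x≈190 to 530. The front edge runs from (190,110) to (280,410), and the disc is centred near (390,345). The open fingers at (205,320) and (430,320) straddle the panel edge, so I'll go straight up first.

```bash
python3 -m creep '[{"z":-4},{"z":-4},{"z":-1,"gripper":255},{"z":0,"gripper":255},{"z":0,"gripper":255}]' 30
python3 - <<'E'
from h import *
from cell import env
f=env.grab_frame("wrist"); cv2.imwrite("pics/w2.png",f["img"][:,:,::-1]); np.savez("w2.npz",**f)
E
```

```text
invalid input
```

View pics/w2.png

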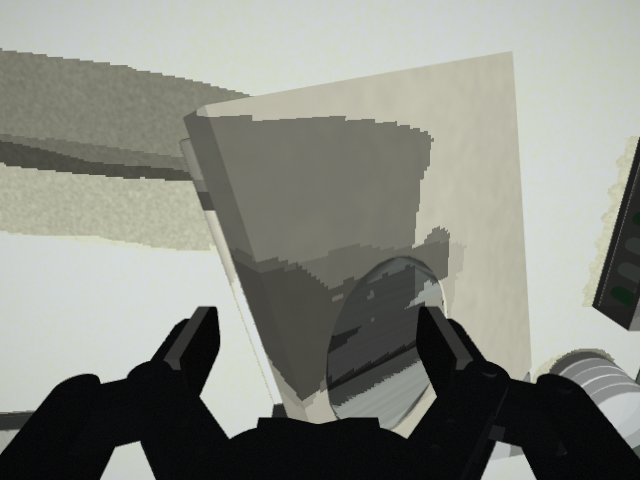

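Nothing has changed in this view. The rows may need every key, or the FORCE argument may be the problem.

```bash
python3 -m creep '[{"x":0,"y":0,"z":-4,"wx":0,"wy":0,"wz":0,"gripper":0}]'; echo; python3 -m creep '[{"z":-4}]'
```

```text
clock: 0.32
tcp_pos: [0.5221, 0.0004, 0.262]
tcp_rot: [-3.131, -0.001, 1.571]
ft_force: [0.9, -0.3, 0.1]
finger_gap: 1.001
grip_force: 0.0
invalid input
```

```bash
python3 -m creep '[{"x":0,"y":0,"z":-4,"wx":0,"wy":0,"wz":0,"gripper":0},{"x":0,"y":0,"z":-1,"wx":0,"wy":0,"wz":0,"gripper":255},{"x":0,"y":0,"z":0,"wx":0,"wy":0,"wz":0,"gripper":255},{"x":2.5,"y":0.2,"z":0,"wx":0,"wy":0,"wz":0,"gripper":255},{"x":2.7,"y":0.2,"z":0,"wx":0,"wy":0,"wz":0,"gripper":255},{"x":0,"y":0,"z":0,"wx":0,"wy":0,"wz":0,"gripper":255}]' 30
python3 - <<'E'
from h import *
from cell import env
f=env.grab_frame("wrist"); cv2.imwrite("pics/w3.png",f["img"][:,:,::-1]); np.savez("w3.npz",**f)
E
```

```text
clock: 1.08
tcp_pos: [0.5283, 0.0533, 0.3144]
tcp_rot: [-3.138, -0.0, 1.573]
ft_force: [-0.0, -0.4, -0.1]
finger_gap: -0.004
grip_force: 0.0
```

View pics/w3.png

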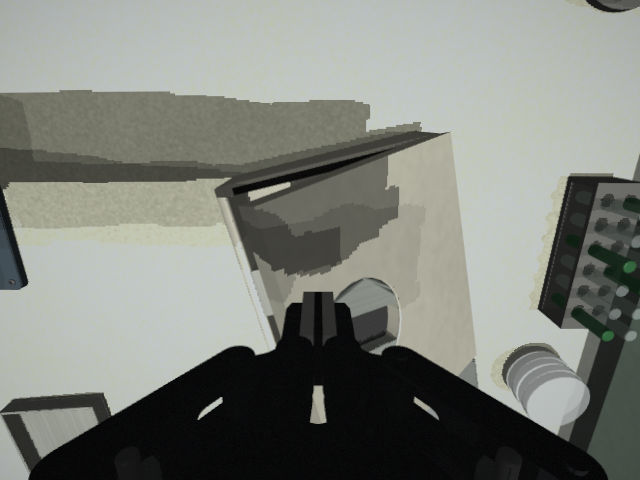

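Shut tips at (318,300) stand over the bare panel, with the disc at (368,315) to the right. Pushing down now.

```bash
python3 -m creep '[{"x":0,"y":0,"z":3,"wx":0,"wy":0,"wz":0,"gripper":255},{"x":0,"y":0,"z":2,"wx":0,"wy":0,"wz":0,"gripper":255},{"x":0,"y":0,"z":1,"wx":0,"wy":0,"wz":0,"gripper":255},{"x":0,"y":0,"z":1,"wx":0,"wy":0,"wz":0,"gripper":255},{"x":0,"y":0,"z":1,"wx":0,"wy":0,"wz":0,"gripper":255},{"x":0,"y":0,"z":1,"wx":0,"wy":0,"wz":0,"gripper":255}]'; python3 -m creep '[{"x":0,"y":0,"z":1,"wx":0,"wy":0,"wz":0,"gripper":255},{"x":0,"y":0,"z":1,"wx":0,"wy":0,"wz":0,"gripper":255},{"x":0,"y":0,"z":1,"wx":0,"wy":0,"wz":0,"gripper":255},{"x":0,"y":0,"z":1,"wx":0,"wy":0,"wz":0,"gripper":255},{"x":0,"y":0,"z":1,"wx":0,"wy":0,"wz":0,"gripper":255}]'
```

```text
clock: 1.88
tcp_pos: [0.5302, 0.0519, 0.228]
tcp_rot: [3.138, -0.0, 1.571]
ft_force: [1.0, 0.6, 6.3]
finger_gap: -0.001
grip_force: 2.5
clock: 2.5
tcp_pos: [0.5302, 0.0519, 0.1788]
tcp_rot: [3.137, 0.0, 1.571]
ft_force: [-1.0, 0.0, 5.5]
finger_gap: -0.001
grip_force: 2.6
```

Following well at 6 N. I'll continue to the rim, moving a little towards the front edge.

```bash
python3 -m creep '[{"x":0,"y":-0.5,"z":1,"wx":0,"wy":0,"wz":0,"gripper":255},{"x":0,"y":-0.5,"z":1,"wx":0,"wy":0,"wz":0,"gripper":255},{"x":0,"y":-0.5,"z":1,"wx":0,"wy":0,"wz":0,"gripper":255},{"x":0,"y":0,"z":0.5,"wx":0,"wy":0,"wz":0,"gripper":255}]'; python3 -m creep '[{"x":0,"y":0,"z":0.4,"wx":0,"wy":0,"wz":0,"gripper":255},{"x":0,"y":0,"z":0.2,"wx":0,"wy":0,"wz":0,"gripper":255},{"x":0,"y":0,"z":0,"wx":0,"wy":0,"wz":0,"gripper":255}]'
```

```text
clock: 3.0
tcp_pos: [0.5134, 0.0517, 0.1415]
tcp_rot: [-3.141, 0.001, 1.571]
ft_force: [-1.4, -3.3, 4.2]
finger_gap: 0.001
grip_force: 2.1
clock: 3.38
tcp_pos: [0.5136, 0.0525, 0.1351]
tcp_rot: [-3.14, -0.001, 1.571]
ft_force: [-0.8, 0.5, 0.9]
finger_gap: 0.001
grip_force: 0.4
```

```bash
python3 -m creep '[{"x":0,"y":0,"z":0.3,"wx":0,"wy":0,"wz":0,"gripper":255},{"x":0,"y":0,"z":0,"wx":0,"wy":0,"wz":0,"gripper":255},{"x":0,"y":0,"z":0,"wx":0,"wy":0,"wz":0,"gripper":255}]'
```

```text
clock: 3.75
tcp_pos: [0.514, 0.0523, 0.1325]
tcp_rot: [-3.141, -0.001, 1.571]
ft_force: [-0.8, 1.4, 1.6]
finger_gap: -0.001
grip_force: 0.7
```

```bash
python3 -m creep '[{"x":0,"y":0,"z":0.3,"wx":0,"wy":0,"wz":0,"gripper":255},{"x":0,"y":0,"z":0.3,"wx":0,"wy":0,"wz":0,"gripper":255},{"x":0,"y":0,"z":0,"wx":0,"wy":0,"wz":0,"gripper":255}]'
python3 - <<'E'
from h import *
from cell import env
f=env.grab_frame("side"); np.savez("s4.npz",**f); w=cloud(f); cv2.imwrite("pics/s4.png",cv2.resize(f["img"][140:340,230:470,::-1],None,fx=3,fy=3)[:600,:800])
E
```

```text
clock: 4.12
tcp_pos: [0.5139, 0.0519, 0.1264]
tcp_rot: [-3.141, 0.0, 1.571]
ft_force: [-1.6, -0.7, 2.1]
finger_gap: -0.003
grip_force: 0.9
```

View pics/s4.png

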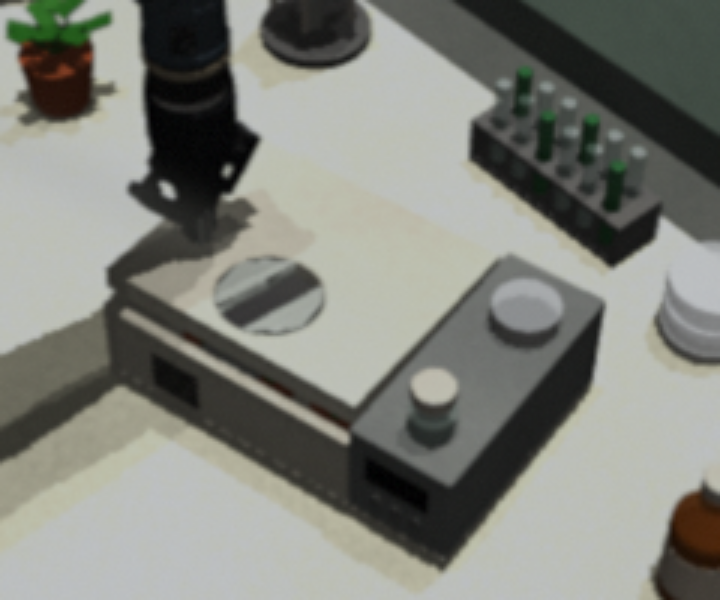

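The front edge is still a little above the rim, with a gap visible from (130,300) to (340,420). The slot at (265,295) is still unlocked. I'll measure what tilt remains.

```bash
cat >> h.py <<'E'
A=0.242; C=np.array([.580,-.0755]); E=np.array([[np.cos(A),np.sin(A)],[-np.sin(A),np.cos(A)]])
def cham(w): return np.concatenate([(w[...,:2]-C)@E.T,w[...,2:]],-1)
def tilt(f):
    p=cham(cloud(f)).reshape(-1,3); m=(p[:,0]>-.09)&(p[:,0]<.1)&(p[:,1]>-.07)&(p[:,1]<.17)&(p[:,2]>.11)&(p[:,2]<.19)
    m&=np.hypot(p[:,0]+.05,p[:,1]-.05)>.055
    q=p[m]
    for _ in range(6):
        a=np.linalg.lstsq(np.c_[q[:,:2],np.ones(len(q))],q[:,2],rcond=None)[0]
        r=q[:,2]-q[:,:2]@a[:2]-a[2]; q=q[np.abs(r)<max(.004,1.5*r.std())]
    return a,len(q)
E
python3 - <<'E'
from h import *
from cell import env
f=dict(np.load("s4.npz")); print("side",tilt(f)); g=env.grab_frame("scene"); print("scene",tilt(g))
for n,h in (("side",f),("scene",g)):
    p=cham(cloud(h)).reshape(-1,3); m=(abs(p[:,0])<.1)&(p[:,1]<-.1)&(p[:,1]>-.17); print(n,"deck z",np.nanpercentile(p[m,2],[25,50]))
E
```

```text
side (array([-0.0605357 , -0.00048073,  0.12902222]), 3169)
scene (array([-6.03820441e-02,  2.38529186e-05,  1.29155022e-01]), 5756)
side deck z [0.12196657 0.12508346]
scene deck z [0.12202714 0.12423416]
```

Run:
```python
from h import *
from cell import env
s=env.read_state(); print(s["tcp_pos"],s["tcp_rot"],s["joint_positions"],s["ft_force"])
f=dict(np.load("s4.npz")); Rm=R.from_euler("xyz",f["rotation"]).as_matrix().T
for z in (.131,.1264,.109):
    print(z,cv2.projectPoints(np.array([[.514,.052,z]]),cv2.Rodrigues(Rm)[0],-Rm@f["origin"],f["K"],f["dist_coeffs"])[0].ravel())
p=cham(cloud(f)); print(p[205:226:2,298].round(3).tolist())
g=env.grab_frame("wrist"); p=cham(cloud(g)); cv2.imwrite("pics/w5.png",g["img"][:,:,::-1]); print(p[270:330:6,318].round(3).tolist())
```

```text
[0.5139333  0.05192627 0.12637312] [-3.14125709e+00  9.23225404e-05  1.57072336e+00] [-2.91190139e-02  2.74785955e-02 -1.21374534e-01  1.42227594e+00
 -1.02029031e-04  1.54175031e+00] [-0.85475698  0.1193107   1.05750297]
0.131 [296.60750822 219.01613031]
0.1264 [296.69941873 220.24183361]
0.109 [297.04380738 224.83209137]
[[-0.033, 0.132, 0.186], [-0.03, 0.135, 0.175], [-0.037, 0.129, 0.177], [-0.036, 0.131, 0.167], [-0.038, 0.129, 0.163], [-0.035, 0.132, 0.151], [-0.038, 0.131, 0.147], [-0.036, 0.132, 0.138], [-0.037, 0.132, 0.131], [-0.039, 0.131, 0.126], [-0.043, 0.128, 0.124]]
[[-0.03, 0.159, 0.131], [-0.031, 0.156, 0.131], [-0.032, 0.152, 0.13], [-0.032, 0.149, 0.13], [-0.032, 0.15, 0.137], [-0.032, 0.15, 0.142], [-0.032, 0.15, 0.148], [-0.032, 0.15, 0.152], [-0.032, 0.15, 0.156], [-0.032, 0.15, 0.161]]
```

View pics/w5.png

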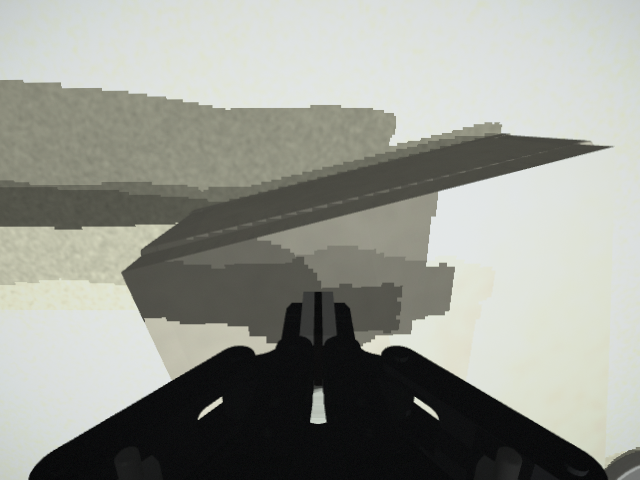

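Run:
```python
from h import *
f=dict(np.load("w3.npz")); w=cloud(f); print(w[286:330:3,311].round(3).tolist())
from cell import env
print(f["origin"],f["rotation"]); g=env.grab_frame("wrist"); print(g["origin"],g["rotation"]); w=cloud(g); print(w[286:330:3,311].round(3).tolist())
```

```text
[[0.522, 0.027, 0.242], [0.522, 0.024, 0.242], [0.524, 0.064, 0.323], [0.524, 0.064, 0.327], [0.524, 0.064, 0.329], [0.524, 0.063, 0.33], [0.524, 0.065, 0.335], [0.524, 0.063, 0.336], [0.524, 0.064, 0.339], [0.524, 0.064, 0.342], [0.524, 0.064, 0.344], [0.524, 0.064, 0.346], [0.524, 0.064, 0.347], [0.525, 0.064, 0.35], [0.525, 0.064, 0.353]]
[0.52726237 0.13516641 0.46156603] [2.81679069 0.00378765 0.0029432 ]
[0.51263923 0.13384521 0.27349249] [2.81641244e+00 8.43234040e-05 3.18192471e-04]
[[0.51, 0.063, 0.131], [0.51, 0.062, 0.131], [0.51, 0.062, 0.134], [0.51, 0.062, 0.138], [0.51, 0.062, 0.141], [0.51, 0.062, 0.143], [0.51, 0.063, 0.147], [0.51, 0.063, 0.149], [0.51, 0.063, 0.152], [0.51, 0.063, 0.154], [0.51, 0.063, 0.156], [0.51, 0.062, 0.157], [0.51, 0.063, 0.16], [0.51, 0.063, 0.162], [0.51, 0.062, 0.163]]
```

The camera shows the tips about 5 mm above the reported TCP, so the panel really is about 0.06 rad open. The tips have roughly 9 mm more to go.

```bash
python3 -m creep '[{"x":0,"y":0,"z":0.4,"wx":0,"wy":0,"wz":0,"gripper":255},{"x":0,"y":0,"z":0.4,"wx":0,"wy":0,"wz":0,"gripper":255},{"x":0,"y":0,"z":0.1,"wx":0,"wy":0,"wz":0,"gripper":255},{"x":0,"y":0,"z":0,"wx":0,"wy":0,"wz":0,"gripper":255}]'; python3 -m creep '[{"x":0,"y":0,"z":0.2,"wx":0,"wy":0,"wz":0,"gripper":255},{"x":0,"y":0,"z":0,"wx":0,"wy":0,"wz":0,"gripper":255}]';  python3 - <<'E'
from h import *
from cell import env
print(tilt(env.grab_frame("scene")),tilt(env.grab_frame("side")))
E
```

```text
clock: 4.82
tcp_pos: [0.5139, 0.0519, 0.1175]
tcp_rot: [-3.141, 0.0, 1.571]
ft_force: [-2.2, -0.6, 2.5]
finger_gap: 0.005
grip_force: 1.4
clock: 5.08
tcp_pos: [0.514, 0.0519, 0.1175]
tcp_rot: [3.141, 0.0, 1.571]
ft_force: [-5.0, -0.6, 10.2]
finger_gap: -0.001
grip_force: 5.0
(array([-0.00057211, -0.00051051,  0.12268827]), 5639) (array([-0.00081374,  0.00121697,  0.12263592]), 3231)
```

The panel is shut (tilt about 0) and pressed on the rim at 10 N. Now I'll lift off and measure the slot.

```bash
python3 -m creep '[{"x":0,"y":0,"z":-3,"wx":0,"wy":0,"wz":0,"gripper":255},{"x":0,"y":0,"z":-5,"wx":0,"wy":0,"wz":0,"gripper":255},{"x":0,"y":0,"z":0,"wx":0,"wy":0,"wz":0,"gripper":100},{"x":0,"y":0,"z":0,"wx":0,"wy":0,"wz":0,"gripper":100}]' ;  python3 - <<'E'
from h import *
from cell import env
for n in ("scene","side","wrist"):
    f=env.grab_frame(n); w=cloud(f); p=cham(w); print(n,tilt(f)[0])
    if n=="wrist": cv2.imwrite("pics/w6.png",f["img"][:,:,::-1]); np.savez("w6.npz",**f)
    m=(np.hypot(p[...,0]+.05,p[...,1]-.05)<.05)&(p[...,2]<.114)&(p[...,2]>.10); q=w[m]
    if len(q)>30:
        r=cv2.minAreaRect(q[:,:2].astype(np.float32)); print(len(q),np.median(q[:,2]),r,q.mean(0))
        d=q[:,:2]-q[:,:2].mean(0); v=np.linalg.svd(d,full_matrices=False)[2][0]; print("slot dir",np.arctan2(v[1],v[0]))
E
```

```text
clock: 5.68
tcp_pos: [0.5143, 0.0521, 0.1952]
tcp_rot: [3.141, -0.0, 1.571]
ft_force: [0.6, -0.7, -0.5]
finger_gap: 0.419
grip_force: 0.0
scene [ 0.00062622 -0.00080157  0.12265294]
456 0.10867861397678535 ((0.5146050453186035, -0.028229786083102226), (0.09034433215856552, 0.0469728447496891), 1.643570065498352) [ 0.51513464 -0.03392402  0.10867908]
slot dir -0.00014432954067606805
side [ 1.24902124e-03 -5.70164797e-05  1.22702654e-01]
290 0.10923691299754856 ((0.5173051953315735, -0.0356832817196846), (0.047300297766923904, 0.08899643272161484), 79.7576675415039) [ 0.51900367 -0.03256834  0.10896254]
slot dir 3.121517477839798
wrist [-6.58429088e-05  9.05703073e-04  1.21946151e-01]
3565 0.10801966255867648 ((0.5149587392807007, -0.04526559263467789), (0.028153741732239723, 0.09106196463108063), 88.55204772949219) [ 0.51517293 -0.04669792  0.10837962]
slot dir -0.039076018997341797
```

View pics/w6.png

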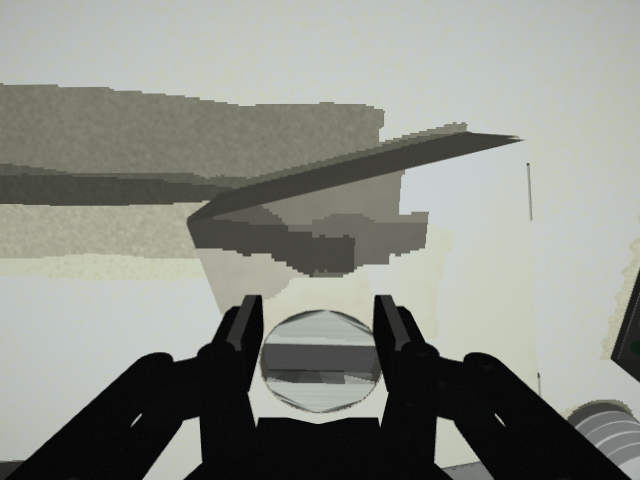

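The disc spans (260..382, 309..412) in the wrist view. Its slot is nearly along image x (rows 345–384), already close to parallel with the jaws' closing line.

Run:
```python
from h import *
f=dict(np.load("w6.npz")); K,d=f["K"],f["dist_coeffs"]; Rm=R.from_euler("xyz",f["rotation"]).as_matrix()
def hit(u,v,z):
    p=cv2.undistortPoints(np.array([[[u,v]]],float),K,d).ravel(); r=Rm@np.r_[p,1]; o=f["origin"]; return (o+r*(z-o[2])/r[2]).round(4)
for u,v in ((260,362),(382,360),(321,309),(321,412),(321,345),(321,384),(275,344),(368,345),(275,382),(368,382)): print(u,v,hit(u,v,.122)[:2])
w=cloud(f); print(w[330:412:3,330].round(3).tolist())
print(w[290:330:8,256].round(3).tolist(), w[290:330:8,382].round(3).tolist())
```

```text
260 362 [ 0.4679 -0.0383]
382 360 [ 0.5605 -0.0363]
321 309 [0.5141 0.0075]
321 412 [ 0.5144 -0.0866]
321 345 [ 0.5142 -0.0229]
321 384 [ 0.5143 -0.0587]
275 344 [ 0.48   -0.0221]
368 345 [ 0.5492 -0.0229]
275 382 [ 0.4786 -0.057 ]
368 382 [ 0.5508 -0.0568]
[[0.521, -0.01, 0.122], [0.521, -0.012, 0.123], [0.521, -0.014, 0.123], [0.521, -0.018, 0.122], [0.521, -0.02, 0.123], [0.521, -0.033, 0.108], [0.521, -0.035, 0.109], [0.522, -0.038, 0.108], [0.522, -0.041, 0.109], [0.522, -0.045, 0.107], [0.522, -0.047, 0.108], [0.522, -0.049, 0.109], [0.522, -0.054, 0.107], [0.522, -0.056, 0.108], [0.522, -0.058, 0.109], [0.522, -0.058, 0.113], [0.522, -0.058, 0.117], [0.521, -0.058, 0.119], [0.521, -0.059, 0.121], [0.521, -0.061, 0.123], [0.521, -0.065, 0.122], [0.521, -0.068, 0.121], [0.522, -0.071, 0.122], [0.522, -0.074, 0.121], [0.522, -0.076, 0.122], [0.522, -0.079, 0.122], [0.522, -0.083, 0.121], [0.522, -0.086, 0.122]]
[[0.468, 0.022, 0.122], [0.486, 0.063, 0.209], [0.487, 0.063, 0.216], [0.486, 0.059, 0.215], [0.487, 0.056, 0.217]] [[0.557, 0.023, 0.122], [0.54, 0.062, 0.208], [0.538, 0.063, 0.215], [0.537, 0.063, 0.222], [0.537, 0.06, 0.223]]
```

```bash
python3 -m creep '[{"x":-4.6,"y":0,"z":0,"wx":0,"wy":0,"wz":0,"gripper":100},{"x":-4.6,"y":0,"z":0,"wx":0,"wy":0,"wz":0,"gripper":100},{"x":0,"y":0,"z":4,"wx":0,"wy":0,"wz":0,"gripper":100},{"x":0,"y":0,"z":2,"wx":0,"wy":0,"wz":0,"gripper":100},{"x":0,"y":0,"z":0,"wx":0,"wy":0,"wz":0,"gripper":100}]'
python3 - <<'E'
from h import *
from cell import env
f=env.grab_frame("wrist"); cv2.imwrite("pics/w7.png",f["img"][:,:,::-1]); w=cloud(f)
print(w[285:330:5,256].round(3).tolist(), w[285:330:5,382].round(3).tolist())
E
```

```text
clock: 6.45
tcp_pos: [0.5115, -0.0397, 0.1322]
tcp_rot: [-3.135, -0.002, 1.57]
ft_force: [-0.1, 0.1, 0.8]
finger_gap: 0.606
grip_force: 0.0
[[0.476, -0.043, 0.107], [0.476, -0.045, 0.107], [0.476, -0.048, 0.108], [0.484, -0.029, 0.149], [0.484, -0.031, 0.15], [0.484, -0.033, 0.15], [0.484, -0.035, 0.151], [0.484, -0.037, 0.152], [0.484, -0.039, 0.152]] [[0.545, -0.042, 0.108], [0.545, -0.045, 0.108], [0.545, -0.048, 0.108], [0.537, -0.029, 0.149], [0.537, -0.029, 0.153], [0.536, -0.029, 0.157], [0.536, -0.031, 0.157], [0.536, -0.033, 0.158], [0.536, -0.035, 0.158]]
```

View pics/w7.png

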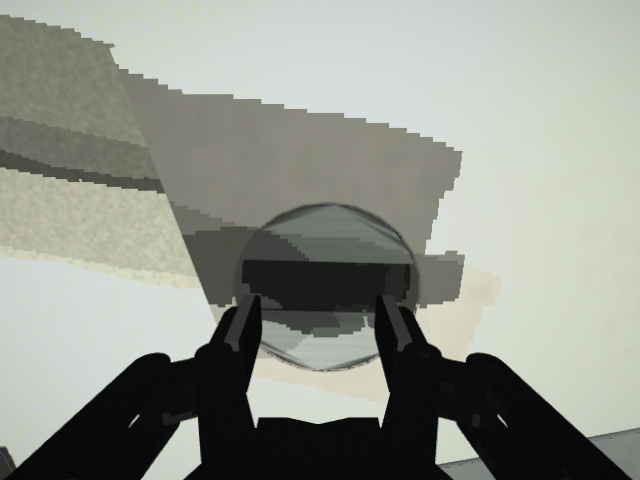

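The fingers at (245,300) and (388,300) straddle the slot line (rows 262–310), centred in y. I'll shift x by 3 mm, close a little and enter the slot.

```bash
python3 -m creep '[{"x":0,"y":0.3,"z":0,"wx":0,"wy":0,"wz":0,"gripper":130},{"x":0,"y":0,"z":0,"wx":0,"wy":0,"wz":0,"gripper":130},{"x":0,"y":0,"z":1.2,"wx":0,"wy":0,"wz":0,"gripper":130},{"x":0,"y":0,"z":0.8,"wx":0,"wy":0,"wz":0,"gripper":130},{"x":0,"y":0,"z":0.6,"wx":0,"wy":0,"wz":0,"gripper":130},{"x":0,"y":0,"z":0,"wx":0,"wy":0,"wz":0,"gripper":130}]'
python3 - <<'E'
from h import *
from cell import env
f=env.grab_frame("wrist"); cv2.imwrite("pics/w8.png",f["img"][:,:,::-1]); w=cloud(f)
print(w[285:320:4,262].round(3).tolist(), w[285:320:4,376].round(3).tolist())
E
```

```text
clock: 7.25
tcp_pos: [0.5162, -0.0399, 0.1087]
tcp_rot: [-3.14, -0.0, 1.571]
ft_force: [0.1, 0.0, -0.6]
finger_gap: 0.488
grip_force: 0.0
[[0.489, -0.031, 0.108], [0.489, -0.033, 0.108], [0.488, -0.035, 0.108], [0.491, -0.03, 0.122], [0.491, -0.03, 0.125], [0.492, -0.029, 0.129], [0.492, -0.029, 0.132], [0.493, -0.029, 0.136], [0.494, -0.029, 0.139]] [[0.542, -0.031, 0.108], [0.543, -0.033, 0.108], [0.543, -0.035, 0.108], [0.54, -0.03, 0.122], [0.539, -0.029, 0.126], [0.539, -0.029, 0.129], [0.538, -0.029, 0.132], [0.538, -0.029, 0.136], [0.538, -0.03, 0.138]]
```

```bash
python3 -m creep '[{"x":0,"y":-0.1,"z":0.8,"wx":0,"wy":0,"wz":0,"gripper":130},{"x":0,"y":0,"z":0,"wx":0,"wy":0,"wz":0,"gripper":130}]'; python3 -m creep '[{"x":0,"y":0,"z":0,"wx":0,"wy":0,"wz":0.12,"gripper":130},{"x":0,"y":0,"z":0,"wx":0,"wy":0,"wz":0.12,"gripper":130},{"x":0,"y":0,"z":0,"wx":0,"wy":0,"wz":0.12,"gripper":130},{"x":0,"y":0,"z":0,"wx":0,"wy":0,"wz":0.12,"gripper":130}]'
python3 - <<'E'
from h import *
from cell import env
s=env.read_state(); print(s["ft_force"],s["ft_torque"],s["joint_positions"])
E
```

```text
clock: 7.55
tcp_pos: [0.5162, -0.0401, 0.1019]
tcp_rot: [3.141, 0.0, 1.571]
ft_force: [-0.3, 0.4, -0.5]
finger_gap: 0.488
grip_force: 0.0
clock: 8.05
tcp_pos: [0.516, -0.04, 0.1018]
tcp_rot: [3.142, -0.0, 1.087]
ft_force: [-0.9, 0.5, 0.2]
finger_gap: 0.493
grip_force: 2.1
[-0.90907272  0.48179798  0.17317962] [ 0.00076755 -0.0018711   0.13001502] [-2.06935738e-01  3.76942270e-02 -1.59987614e-01  1.37306466e+00
  3.83245870e-05  1.84729212e+00]
```

```bash
python3 -m creep '[{"x":0,"y":0,"z":0,"wx":0,"wy":0,"wz":0.14,"gripper":130},{"x":0,"y":0,"z":0,"wx":0,"wy":0,"wz":0.14,"gripper":130},{"x":0,"y":0,"z":0,"wx":0,"wy":0,"wz":0.14,"gripper":130},{"x":0,"y":0,"z":0,"wx":0,"wy":0,"wz":0.14,"gripper":130},{"x":0,"y":0,"z":0,"wx":0,"wy":0,"wz":0.14,"gripper":130},{"x":0,"y":0,"z":0,"wx":0,"wy":0,"wz":0.14,"gripper":130}]'; python3 -m creep '[{"x":0,"y":0,"z":0,"wx":0,"wy":0,"wz":0.1,"gripper":130},{"x":0,"y":0,"z":0,"wx":0,"wy":0,"wz":0.06,"gripper":130},{"x":0,"y":0,"z":0,"wx":0,"wy":0,"wz":0,"gripper":130}]'
python3 - <<'E'
from h import *
from cell import env
s=env.read_state(); print(s["ft_force"],s["ft_torque"],s["joint_positions"])
E
```

```text
clock: 8.8
tcp_pos: [0.5157, -0.0403, 0.1018]
tcp_rot: [3.141, 0.001, 0.246]
ft_force: [-0.6, -1.2, 1.8]
finger_gap: 0.492
grip_force: 2.4
clock: 9.18
tcp_pos: [0.5157, -0.0403, 0.1018]
tcp_rot: [3.141, 0.001, 0.091]
ft_force: [-0.8, -0.8, 1.4]
finger_gap: 0.488
grip_force: 1.0
[-0.75737481 -0.8439946   1.42006362] [-0.10562462  0.16651771 -0.04366594] [-2.07218744e-01  3.76842452e-02 -1.60076885e-01  1.37348578e+00
 -6.39116030e-04  2.84306541e+00]
```

```bash
python3 -m creep '[{"x":0,"y":0,"z":0,"wx":0,"wy":0,"wz":0.05,"gripper":130},{"x":0,"y":0,"z":0,"wx":0,"wy":0,"wz":0.04,"gripper":130}]'
python3 - <<'E'
from h import *
from cell import env
s=env.read_state(); print(s["ft_torque"],s["joint_positions"][5])
for n in ("scene","side"):
    f=env.grab_frame(n); w=cloud(f); p=cham(w); print(n,tilt(f)[0])
    m=(np.hypot(w[...,0]-.5145,w[...,1]+.04)<.047)&(p[...,2]<.114)&(p[...,2]>.10); q=p[m]
    d=q[:,:2]-q[:,:2].mean(0); v=np.linalg.svd(d,full_matrices=False)[2][0]; print(len(q),"slot ang in chamber",np.arctan2(v[1],v[0]))
E
```

```text
clock: 9.43
tcp_pos: [0.5156, -0.0402, 0.1018]
tcp_rot: [3.141, 0.001, 0.001]
ft_force: [-1.0, -0.9, 1.2]
finger_gap: 0.489
grip_force: 2.4
[-0.19688004  0.22691695  0.13980986] 2.933694942708378
scene [ 3.35106710e-04 -7.39199343e-05  1.22638177e-01]
208 slot ang in chamber -1.6405682825499692
side [ 2.12542549e-03 -4.69346519e-05  1.22615406e-01]
150 slot ang in chamber -1.4279041068380016
```

```bash
python3 -m creep '[{"x":0,"y":0,"z":0,"wx":0,"wy":0,"wz":0.04,"gripper":130},{"x":0,"y":0,"z":0,"wx":0,"wy":0,"wz":0.04,"gripper":130},{"x":0,"y":0,"z":0,"wx":0,"wy":0,"wz":0,"gripper":130}]'
python3 - <<'E'
from cell import env
s=env.read_state(); print(s["ft_torque"],s["joint_positions"][5])
E
```

```text
clock: 9.9
tcp_pos: [0.5156, -0.0402, 0.1018]
tcp_rot: [3.141, 0.001, -0.075]
ft_force: [-1.7, -1.6, 2.6]
finger_gap: 0.494
grip_force: 18.3
[-0.32283582  0.39187892  1.2292261 ] 3.009522076445701
```

Torque jumped to 1.2 N m, so the fastener is at its stop. I'll back off half a turn-step to free the walls, go straight up, and check.

```bash
python3 -m creep '[{"x":0,"y":0,"z":0,"wx":0,"wy":0,"wz":-0.12,"gripper":130},{"x":0,"y":0,"z":0,"wx":0,"wy":0,"wz":-0.05,"gripper":130},{"x":0,"y":0,"z":-1,"wx":0,"wy":0,"wz":0,"gripper":130},{"x":0,"y":0,"z":-3,"wx":0,"wy":0,"wz":0,"gripper":130},{"x":0,"y":0,"z":-5,"wx":0,"wy":0,"wz":0,"gripper":130},{"x":-3,"y":0,"z":-4,"wx":0,"wy":0,"wz":0,"gripper":130},{"x":-3,"y":0,"z":0,"wx":0,"wy":0,"wz":0,"gripper":130},{"x":0,"y":0,"z":0,"wx":0,"wy":0,"wz":0,"gripper":130}]'
python3 - <<'E'
from h import *
from cell import env
s=env.read_state(); print(s["ft_force"],s["ft_torque"])
for n in ("scene","side"):
    f=env.grab_frame(n); w=cloud(f); p=cham(w); print(n,tilt(f)[0])
    m=(np.hypot(w[...,0]-.5145,w[...,1]+.04)<.047)&(p[...,2]<.114)&(p[...,2]>.10); q=p[m]
    r=cv2.minAreaRect(q[:,:2].astype(np.float32)); d=q[:,:2]-q[:,:2].mean(0); v=np.linalg.svd(d,full_matrices=False)[2][0]; print(len(q),r,"slot ang",np.arctan2(v[1],v[0]))
    cv2.imwrite(f"pics/{n}9.png",cv2.resize(f["img"][140:340,230:470,::-1],None,fx=3,fy=3))
E
```

```text
clock: 10.9
tcp_pos: [0.4558, -0.0455, 0.2337]
tcp_rot: [3.141, -0.003, 0.089]
ft_force: [0.6, -0.6, 0.2]
finger_gap: 0.492
grip_force: 0.0
[ 0.5799731  -0.63891046  0.18183147] [0.04042878 0.00511454 0.00345321]
scene [-0.00040477 -0.00052704  0.12269234]
455 ((-0.053576305508613586, 0.05398676544427872), (0.0345437191426754, 0.08607780188322067), 0.4148589074611664) slot ang -1.5616164872118696
side [ 2.24529679e-03 -3.63255849e-05  1.22610472e-01]
280 ((-0.04795382171869278, 0.053572557866573334), (0.03320086747407913, 0.08533403277397156), 1.0854510068893433) slot ang -1.5527931478767563
```

View pics/side9.png

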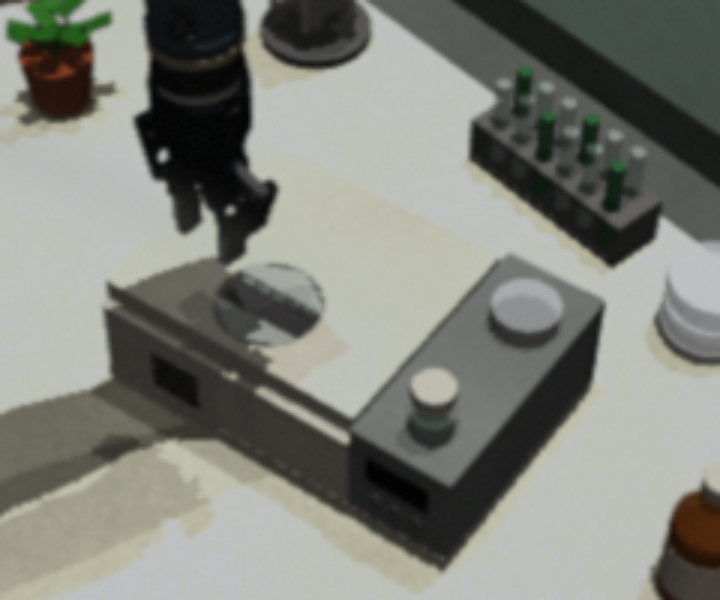

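The panel is flush and shut, and the slot at (270,300) lies parallel to the front edge (about 1.56 rad). The jar (432,400) and dish (525,310) haven't moved, and the gripper is clear. Handing in.

```bash
python3 -c "
from cell import env
print(env.finish_job())"
```

```text
the job is handed in; nothing more can be done
None
```

The panel is pushed shut and the fastener turned clockwise home to its stop: slot parallel to the front edge, about 1.56 rad by camera. The gripper is clear, and I handed the job in at about 11 s on the robot's clock; no verdict came back.

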